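Lower the heavy plate onto the slide press, edge first

TASK

Freshly mounted slides are lying in the blue slide press; put the heavy steel press plate on them. Lift the plate by its handle and set its far edge (the one away from the handle) down first on the press bed, along the back stop and between the side cheeks, while the handle end is still held well up; then pivot the handle end down gently, without letting it fall, so that the plate lies flat on the slides, square and with its far edge home against the stop, and let go. Leave the orange jar, the dropper bottles and the little cover-glass box standing where they are.

Things in the scene. Friction and masses are not known exactly. Their poses are not given: they have to be found in the camera images.
- press_plate: loose steel press plate, 150 (its x) x 110 (its y) x 6 mm, 0.5 to 0.9 kg, with a bar handle near its -x end; starts flat on the bench. Origin at the centre of its underside, x from the handle end to the far edge, z out of the face with the handle. Held by the bar so that it can turn in the grip, it hangs far edge down at about 50 degrees
- plate_handle (a point): middle of the plate's handle, a round black bar 10 mm thick and 86 mm long, along the plate's y, its axis 46 mm above the plate's underside, 55 mm behind the plate's centre (20 mm from its near edge); two 9 mm posts 76 mm apart hold it; axes as the plate's
- plate_edge (a point): middle of the plate's far edge, on its underside: 75 mm ahead of the plate's centre, 130 mm ahead of and 46 mm below the handle's axis; axes as the plate's
- press_bed: slide press bed, fixed to the bench: blue slab 175 (x) x 150 (y) x 10 mm with four glass slides on it (tops 11.5 mm above the bench), open at its front. Origin at the centre of its underside, x points to its aluminium back stop, whose inner face is 77.5 mm ahead of the origin and whose top is 26 mm above the bench
- bed_corner (a point): on the press bed: middle of the corner where the stop's inner face meets the plane of the slides' tops; axes as the bed's (x into the stop). The plate_edge point belongs here. Two side cheeks beside the last 56 mm before the stop stand 120 mm apart (5 mm spare each side of the plate), 25 mm above the bench, with flared tops up to 36 mm
- jar_mid (a point): half-way up the loose staining jar with orange contents, 75 mm across, 93 mm tall; leave it alone
- dropper_mid (a point): half-way up the loose amber dropper bottle, the nearest to the work of four alike, 41 mm across, 116 mm tall; leave it alone
- cover_box_mid (a point): centre of the small loose clear box of cover glasses, 28 x 28 x 25 mm; leave it alone

How it is judged:
On the way:
1. the plate's far edge rests on the bed along the stop, between the cheeks, with the handle end still raised by at least 10 degrees (x of plate_edge in the frame of bed_corner between -0.02 and 0.004 m and y of plate_edge in the frame of bed_corner between -0.008 and 0.008 m and z of plate_edge in the frame of bed_corner between -0.005 and 0.005 m and angle between press_plate's own z axis and vertical between 0.175 and 1.4 rad and z of plate_handle in the frame of bed_corner above 0.05 m and x of plate_handle in the frame of bed_corner below 0 m and contact force between press_plate and press_bed above 0.3 N), for 0.2 s.
At the end, for the whole second after the job is handed in: the plate lies flat (within 1.7 degrees) on the slides, handle up and at the open front, its far edge within 6 mm of the stop and within 8 mm of the middle between the cheeks, square to the bed within 4.5 degrees, at rest and released (x of plate_edge in the frame of bed_corner between -0.006 and 0.003 m and y of plate_edge in the frame of bed_corner between -0.008 and 0.008 m and z of plate_edge in the frame of bed_corner between -0.003 and 0.003 m and angle between press_plate's own z axis and vertical below 0.03 rad and angle between the x axis of press_plate and the x axis of bed_corner, either way round below 0.08 rad and x of plate_handle in the frame of bed_corner below -0.1 m and linear speed of press_plate below 0.01 m/s and angular speed of press_plate below 0.05 rad/s); the robot touches nothing.
It fails at once if the plate falls or slams while its edge is at the press (turns faster than 2.5 rad/s) (distance between plate_edge and bed_corner below 0.04 m and angular speed of press_plate above 2.5 rad/s).
It fails at once if the orange jar is moved 25 mm or tipped (distance of jar_mid from where it was at the start of the episode above 0.025 m or angle between jar_mid's own z axis and vertical above 0.4 rad).
It fails at once if the dropper bottle is moved 25 mm or tipped (distance of dropper_mid from where it was at the start of the episode above 0.025 m or angle between dropper_mid's own z axis and vertical above 0.4 rad).
It fails at once if the cover-glass box is moved 25 mm or tipped (distance of cover_box_mid from where it was at the start of the episode above 0.025 m or angle between cover_box_mid's own z axis and vertical above 0.4 rad).
It also fails if it takes over 51 s, if anything falls off the work surface, if the arm or the gripper's body presses on something with over 40 N, if the wrist force passes 120 N, or if a joint passes its speed limit or range.

ROBOT

A 6-joint arm with a two-finger parallel gripper is mounted at the origin on a cart in front of the work surface, level with it; the furniture and walls round the work are solid. World frame = base frame: x ahead of the robot, y to its left, z up, the work surface at z = 0. Lengths are in m, angles in rad, forces in N, time in s.
With the tool pointing down it reaches from about 0.2 to 0.875 m from the base axis. Payload 3.4 kg.
Tool frame: the origin (TCP) lies at the very end of the fingers, on their centre line; the grasp point (between the pads) lies grip_depth behind it (grip_depth is the distance from the TCP to the grasp point, in m); z points along the fingers, y is the line along which they close (so a half turn about z gives the same grasp; the last joint's range is limited). The gripper opens to 94 mm and grips with 3 to 60 N. Pads are 16 mm wide; open, the fingers measure 119 mm over their backs; the gripper's body (75 mm by 177 mm) begins 78 mm behind the grasp point.
Start: joints at [0.994, 0.276, 1.505, -0, 1.361, -0.121], TCP at [0.253, 0.516, 0.205] pointing down, gripper open.
Joint ranges: [-2.89, 2.89], [-0.75, 2.08], [0.22, 2.7], [-1.18, 4.32], [0.11, 2.71], [-2.7, 2.7]. Speed limits (rad/s): [2.57, 2.57, 3.14, 3.14, 3.14, 3.14].

INTERFACE

Orientations are given as a unit quaternion [x, y, z, w].
In Python, from plant import get_state, read_camera, get_calibration, sign_off, grip_depth gives the robot as it stands.
- The arm moves only by the shell command python3 -m inch 'ROWS' [FORCE]. ROWS is JSON, one flat list of numbers, 7 for each row, row after row: the shift along the tool's x, y, z scaled (see below), then the turn, a rotation vector about the tool's x, y, z scaled (see below), then the gripper's target within -1 to 1 (fully open at 1, half-way at 0, shut at -1). In form: [tx, ty, tz, ax, ay, az, grip, tx, ty, tz, ax, ay, az, grip, ...]. A call has 1 to 20 rows; each row shifts and turns the commanded pose from where the row before left it, along the tool's axes as they then stand; what a row does not reach is not made up. The controller multiplies each number of a shift by 0.02 m and each number of a turn by 10 degrees. A row lasts 1/8 s, in which the tool goes at most 62.5 mm and 10.7 degrees, less where a joint would pass 70% of its speed; a pose out of reach is approached as far as the arm can. A call with a number of a shift or a turn outside -1 to 1 is refused whole. A call with a gripper value outside its range is refused whole. The fingers move at their own pace and stop on an object; FORCE is the grip in N (left out, the last holds). Time passes only in rows, so rows that do not move let the fingers close. It gives the time, the measured TCP pose, the force, the opening and the grip force at its end, in the units of the state.
- get_state(): the state, without advancing time (a new reading comes with each control period).
- read_camera(name): name is "side" or "top" or "wrist"; returns (picture, depth): 420x560x3 uint8, red, green, blue; 420x560 float32, m along the optical axis (not along the pixel's ray), 0 where there is no reading.
- get_calibration(name): a dict with "camera_matrix" (3x3 intrinsics, pixels), "R" (3x3) and "t" (3): a world point X has camera coordinates R X + t. Camera axes: x right, y down, z forward; pixel columns grow to the right and rows downward; lengths in m; the calibration is good to about 2 mm. A picture is of the moment at which its call begins: read the wrist's pose just before it. get_calibration takes no time and is no camera call; for the wrist camera it gives the pose at the moment of the call.
- sign_off(): hands the job in; it is judged then, once.
The state is a dict: "clock": time; "q": joint angles; "joint_vel": joint speeds; "joint_torque": joint torques, N m; "tool_pos": TCP position; "eef_rot": TCP orientation; "wrist_force": force on the tool from outside, world axes, zero at the start; "torque": the same for the moment, N m; "opening": opening from 0.0 (shut) to 1.0 (fully open); "gripper_force": force on a finger pad.
Only numpy, scipy, OpenCV 4.12 (cv2) and the standard library are available. Lean on these libraries where they do the work, as an engineer would, in place of code of your own. Each camera call takes 0.05 s, during which the arm holds its last target. There are 200 camera calls.

## Working session

There is one attempt and no reset: what is moved stays moved. The work goes in short steps, Python scripts to look and compute and a shell command to move; the robot and the scene stay as the last step left them, time stands still between calls to the robot, and variables do not carry over. Pictures are saved under pics/ and viewed, at most 10 in all, crops included, and the job is handed in when it is done.

```bash
mkdir -p pics; ls; python3 - <<'E'
from plant import *
import cv2, numpy as np
print(grip_depth, get_state())
for n in ("top","side"):
    im,d=read_camera(n); cv2.imwrite(f"pics/{n}0.png",im[...,::-1]); np.savez(f"{n}0.npz",im=im,d=d,**get_calibration(n))
    print(n,get_calibration(n))
E
```

```text
pics
0.0188 {'clock': 0.0, 'q': array([ 9.93969072e-01,  2.76592736e-01,  1.50611591e+00, -4.49098539e-05,
        1.36070593e+00, -1.21008983e-01]), 'joint_vel': array([ 0.00101489,  0.00076205, -0.00057743,  0.00098003,  0.0003604 ,
       -0.00012364]), 'joint_torque': array([-1.30949556e-03, -4.04580152e+01, -2.37227869e+01,  6.99054706e-02,
        3.46992456e-02, -1.17956106e-04]), 'tool_pos': array([0.25282461, 0.51579867, 0.20461291]), 'eef_rot': array([ 2.25936548e-01,  9.74141595e-01, -8.63574470e-04, -2.90806128e-04]), 'wrist_force': array([-0.62317022,  0.17682195,  0.60948831]), 'torque': array([-0.03797129,  0.06089939,  0.02344486]), 'gripper_force': 0.0, 'opening': 1.0048672867654294}
top {'camera_matrix': array([[516.07867952,   0.        , 282.25575937],
       [  0.        , 516.07867952, 203.8894978 ],
       [  0.        ,   0.        ,   1.        ]]), 'R': array([[-0.02448374, -0.99920987, -0.03130794],
       [-0.98378142,  0.02964858, -0.17690414],
       [ 0.1776926 ,  0.0264689 , -0.98373001]]), 't': array([0.03638705, 0.58538733, 1.10189867])}
side {'camera_matrix': array([[486.94331136,   0.        , 278.5257206 ],
       [  0.        , 486.94331136, 218.18040971],
       [  0.        ,   0.        ,   1.        ]]), 'R': array([[ 0.99960906,  0.02784465, -0.00253182],
       [ 0.01263144, -0.53052915, -0.84757257],
       [-0.02494357,  0.84720924, -0.53067346]]), 't': array([-0.5408338 ,  0.02671689,  0.97822623])}
```

View pics/top0.png

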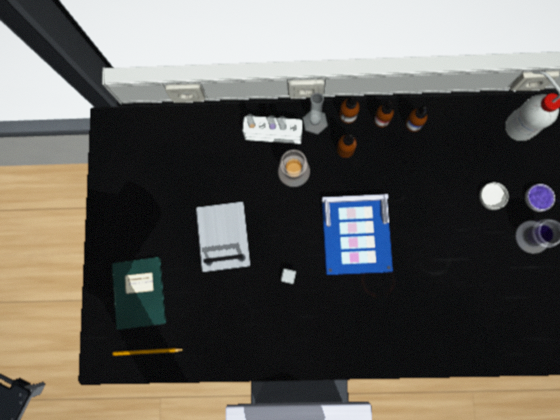

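View pics/side0.png

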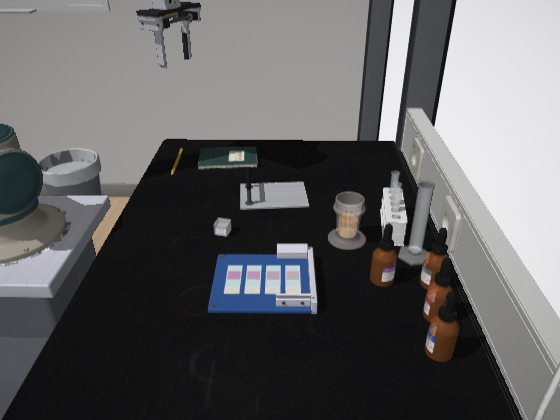

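The top view shows the plate at about (223,237) with its handle at (224,257). The bed is at (357,237) with its stop along row 197. The jar is at (293,168), the cover box at (289,276) and the nearest bottle at (347,146). Next I'll measure these.

```bash
cat > h.py <<'E'
import numpy as np, cv2
from plant import *
def ray(c,u,v,z):
    K,R,t=c["camera_matrix"],c["R"],c["t"]
    C=-R.T@t; d=R.T@np.linalg.solve(K,np.array([u,v,1.0]))
    return C+d*(z-C[2])/d[2]
def pts(c,d):
    K,R,t=c["camera_matrix"],c["R"],c["t"]
    v,u=np.mgrid[:d.shape[0],:d.shape[1]]
    P=np.stack([(u-K[0,2])/K[0,0]*d,(v-K[1,2])/K[1,1]*d,d],-1)
    return (P-t)@R
def proj(c,X):
    p=c["camera_matrix"]@(c["R"]@np.asarray(X)+c["t"]); return p[:2]/p[2]
E
python3 - <<'E'
from h import *
for n in ("top","side"):
    c=np.load(n+"0.npz"); im=c["im"]; d=c["d"]; P=pts(c,d)
    hsv=cv2.cvtColor(im,cv2.COLOR_RGB2HSV)
    def rect(m,z,lab):
        m=m.astype(np.uint8); k,l,s,_=cv2.connectedComponentsWithStats(m); i=1+np.argmax(s[1:,4])
        vu=np.argwhere(l==i); X=np.array([ray(c,u,v,z) for v,u in vu])[:,:2]
        r=cv2.minAreaRect((X*1000).astype(np.float32)); 
        print(n,lab,s[i],np.round(r[0],1),np.round(r[1],1),round(r[2],2),"medz",np.median(P[l==i][:,2]).round(4)); return l==i
    blue=(hsv[...,0]>100)&(hsv[...,0]<125)&(hsv[...,1]>140)&(hsv[...,2]>60)
    # blue contour incl. slides via convex hull handled by minAreaRect
    rect(blue,0.010,"bed")
    z=P[...,2]; box=(P[...,0]>.3)&(P[...,0]<.75)&(P[...,1]>.0)&(P[...,1]<.4)
    W=(hsv[...,1]<60)&(hsv[...,2]>90)&(P[...,0]>.3)&(P[...,0]<.62)&(P[...,1]>0.05)&(P[...,1]<.35)&(z<.015)
    rect(W,0.006,"plate")
    cvr=W&(P[...,1]<.15)
    H=(P[...,1]>.08)&(P[...,1]<.3)&(P[...,0]>.3)&(P[...,0]<.55)&(z>.03)&(z<.06)&(d>0)
    print(n,"handle/box zpts",H.sum())
    k,l,s,ce=cv2.connectedComponentsWithStats(H.astype(np.uint8))
    for i in range(1,k):
        if s[i,4]>8: print(s[i],ce[i],P[l==i].mean(0),P[l==i].min(0),P[l==i].max(0))
    for nm,u,v in (("plate",222,225),("bed",327,250),("jar",293,168),("cbox",289,276),("bot",347,146)) if n=="top" else (): print(nm,P[v,u],im[v,u])
    big=im[180:290,185:405] if n=="top" else im[150:330,190:410]
    cv2.imwrite(f"pics/{n}c.png",cv2.resize(big[...,::-1],None,fx=3.3,fy=3.3,interpolation=2))
E
```

```text
top bed [ 323  201   70   74 2686] [ 512.1 -146.9] [165.5 152.4] 1.04 medz 0.0099
top plate [ 196  202   54   70 2933] [523.3 161.9] [151.7 111.7] 5.61 medz 0.006
top handle/box zpts 178
[203 254  40   9 178] [222.38764045 257.8258427 ] [0.46963163 0.15577073 0.04964642] [0.46134976 0.11309098 0.03350151] [0.47745455 0.19883961 0.05512821]
plate [0.54962246 0.16332638 0.00201744] [191 200 205]
bed [ 0.4841897  -0.07786807  0.00883632] [ 31  91 181]
jar [ 0.66992322 -0.00592305  0.04504477] [207 156  86]
cbox [0.42700432 0.01007666 0.02540427] [207 215 214]
bot [ 0.71217875 -0.12895348  0.06388204] [103  50  14]
side bed [ 208  254  104   59 3145] [ 514.5 -154.2] [164.2 153.6] 1.44 medz 0.0073
side plate [ 240  181   69   29 1608] [524.4 154.2] [148.1 119.4] 5.54 medz 0.0029
side handle/box zpts 114
[246 169   5  26 114] [248.00877193 181.11403509] [0.47043811 0.14334225 0.04472594] [0.46179342 0.10855993 0.03017405] [0.4773188  0.19817    0.05009916]
```

View pics/topc.png

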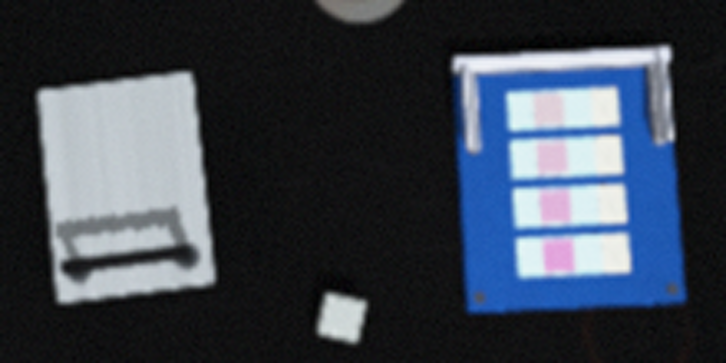

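The top camera's sizes agree with the given ones: plate 152x112 mm, bed about 152 mm wide, and the handle within 1 mm of where the plate outline puts it.

- **Plate:** centre at (0.523, 0.162), yaw 5.6°, handle at about (0.469, 0.156).
- **Bed:** stop at x ≈ 0.594, y ≈ −0.147, yaw about 1°.

Next I turn the tool and move it over the handle.

```bash
cat >> h.py <<'E'
from scipy.spatial.transform import Rotation as Ro
def plan(grasp, az_deg):
    """units of shift (after the turn) and turn for grasp point at `grasp`, tool down, tool y at azimuth az"""
    s=get_state(); R=Ro.from_quat(s["eef_rot"]); a=np.radians(az_deg)
    T=np.array([[-np.sin(a),np.cos(a),0],[np.cos(a),np.sin(a),0],[0,0,-1]]).T
    tcp=np.array(grasp)+np.array([0,0,-grip_depth])
    print("t",round(s["clock"],2),"tcp",s["tool_pos"].round(4),"turn",np.degrees((R.inv()*Ro.from_matrix(T)).as_rotvec()).round(2)/10,
      "shift",(T.T@(tcp-s["tool_pos"])/0.02).round(3),"F",s["wrist_force"].round(1),"open",round(s["opening"],3),"gf",round(s["gripper_force"],1))
E
python3 -m inch '[0,0,0,0,0,0.97,1, 0,0,0,0,0,0.97,1, 0,0,0,0,0,0.97,1, 0,0,0,0,0,0.97,1, 0,0,0,0,0,0.97,1, 0,0,0,0,0,0.97,1, -0.95,0.45,0,0,0,0,1, -0.95,0.45,0,0,0,0,1, -0.95,0.45,0,0,0,0,1, -0.95,0.45,0,0,0,0,1, -0.95,0.45,0,0,0,0,1, -0.95,0.45,0,0,0,0,1, -0.95,0.45,0,0,0,0,1, -0.95,0.45,0,0,0,0,1, -0.95,0.45,0,0,0,0,1, -0.95,0.45,0,0,0,0,1, -0.95,0.45,0,0,0,0,1, -0.95,0.45,0,0,0,0,1, -0.95,0.45,0,0,0,0,1, -0.95,0.45,0,0,0,0,1]'
python3 -c "
from h import *
plan([.469,.156,.2238],5.6)"
```

```text
clock: 2.6
tool_pos: [0.4053, 0.2625, 0.2056]
eef_rot: [0.671, 0.741, 0.0, 0.0]
wrist_force: [0.0, 0.1, 0.3]
opening: 0.998
gripper_force: 0.0
t 2.6 tcp [0.4053 0.2625 0.2056] turn [ 0.002 -0.001  0.007] shift [-5.609  2.649  0.031] F [0.  0.1 0.3] open 0.998 gf 0.0
```

```bash
python3 -m inch '[-0.93,0.44,0,0,0,0,1, -0.93,0.44,0,0,0,0,1, -0.93,0.44,0,0,0,0,1, -0.93,0.44,0,0,0,0,1, -0.93,0.44,0,0,0,0,1, -0.93,0.44,0,0,0,0,1, 0,0,0,0,0,0,1, 0,0,0,0,0,0,1]'
python3 - <<'E'
from h import *
plan([.469,.156,.2238],5.6)
c=get_calibration("wrist"); im,d=read_camera("wrist"); np.savez("w1.npz",im=im,d=d,**c); cv2.imwrite("pics/w1.png",im[...,::-1])
print(-c["R"].T@c["t"], c["R"].round(3).tolist())
P=pts(c,d); z=P[...,2]; H=(d>0)&(z>.038)&(z<.06)&(np.hypot(P[...,0]-.469,P[...,1]-.156)<.07)
print(H.sum(),P[H].mean(0),P[H].min(0),P[H].max(0))
print("exp handle px",proj(c,[.4696,.1560,.046]))
E
```

```text
clock: 3.6
tool_pos: [0.468, 0.1582, 0.2055]
eef_rot: [0.671, 0.741, 0.0, -0.0]
wrist_force: [-0.3, -1.0, -0.5]
opening: 0.997
gripper_force: 0.0
t 3.6 tcp [0.468  0.1582 0.2055] turn [-0.002 -0.004  0.006] shift [-0.115  0.039  0.025] F [-0.3 -1.  -0.5] open 0.997 gf 0.0
[0.4613865  0.22913985 0.38461901] [[0.995, 0.099, 0.0], [0.096, -0.965, 0.243], [0.024, -0.242, -0.97]]
900 [0.46999725 0.16050204 0.04960318] [0.46171174 0.1161294  0.04312831] [0.478767   0.20150041 0.05279679]
exp handle px [282.69779015 196.55712503]
```

View pics/w1.png

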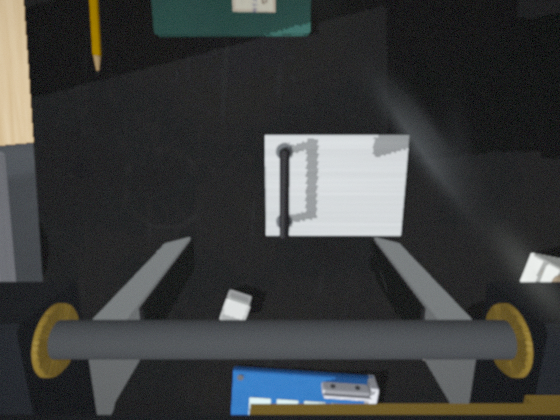

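The wrist view shows the bar from (285,150) to (284,236), square to the plate and lying midway between the fingers. Both cameras put the handle at about (0.4697, 0.1575). I descend until the grasp point is at bar height.

```bash
python3 - <<'E'
from h import *
c=np.load("w1.npz"); im=c["im"].copy(); im[240:]=0
hsv=cv2.cvtColor(im,cv2.COLOR_RGB2HSV); m=((hsv[...,2]>120)&(hsv[...,1]<60)); m[:130]=0; m[:,:200]=0;m[:,450:]=0
X=np.array([ray(c,u,v,.006)[:2] for v,u in np.argwhere(m)])
print(cv2.minAreaRect((X*1000).astype(np.float32)))
plan([.4697,.1575,.0465],5.6)
E
```

```text
((525.1480712890625, 161.80828857421875), (151.04269409179688, 114.44385528564453), 5.695725917816162)
t 3.65 tcp [0.4679 0.1585 0.2055] turn [-0.001 -0.003  0.009] shift [-0.057  0.084  8.891] F [1.1 0.4 1.1] open 1.0 gf 0.0
```

```bash
python3 -m inch '[-0.05,0.09,0.9,0,0,0,1, 0,0,1,0,0,0,1, 0,0,1,0,0,0,1, 0,0,1,0,0,0,1, 0,0,1,0,0,0,1, 0,0,1,0,0,0,1, 0,0,1,0,0,0,1, 0,0,1,0,0,0,1, 0,0,0.98,0,0,0,1, 0,0,0,0,0,0,-1, 0,0,0,0,0,0,-1, 0,0,0,0,0,0,-1, 0,0,0,0,0,0,-1, 0,0,0,0,0,0,-1, 0,0,0,0,0,0,-1]' 20
python3 -c "
from h import *
plan([.470,.1575,.0465],5.6)"
```

```text
clock: 5.52
tool_pos: [0.4704, 0.1575, 0.028]
eef_rot: [0.671, 0.741, 0.0, 0.0]
wrist_force: [-0.1, -0.4, 0.2]
opening: 0.396
gripper_force: 0.0
t 5.53 tcp [0.4704 0.1575 0.028 ] turn [ 0.002 -0.     0.008] shift [ 0.004 -0.019  0.015] F [-0.1 -0.4  0.2] open 0.396 gf 0.0
```

```bash
python3 -m inch '[0,0,0,0,0,0,-1, 0,0,0,0,0,0,-1, 0,0,0,0,0,0,-1, 0,0,0,0,0,0,-1, 0,0,0,0,0,0,-1, 0,0,0,0,0,0,-1, 0,0,-0.3,0,0,0,-1, 0,0,-0.4,0,0,0,-1, 0,0,-0.4,0,0,0,-1, 0,0,-0.4,0,0,0,-1]'
```

```text
clock: 6.78
tool_pos: [0.4702, 0.1575, 0.0584]
eef_rot: [0.671, 0.741, -0.0, -0.0]
wrist_force: [0.5, -0.3, -5.2]
opening: 0.098
gripper_force: 20.0
```

```bash
python3 -m inch '[0,0,-0.5,0,0,0,-1, 0,0,-0.5,0,0,0,-1, 0,0,-0.5,0,0,0,-1, 0,0,-0.5,0,0,0,-1, 0,0,-0.5,0,0,0,-1, 0,0,-0.5,0,0,0,-1, 0,0,-0.5,0,0,0,-1, 0,0,-0.5,0,0,0,-1, 0,0,-0.5,0,0,0,-1, 0,0,-0.6,0,0,0,-1, 0,0,-0.6,0,0,0,-1, 0,0,-0.6,0,0,0,-1, 0,0,-0.5,0,0,0,-1, 0,0,-0.2,0,0,0,-1, 0,0,0,0,0,0,-1]'
python3 - <<'E'
from h import *
for n in ("top","side"):
    c=get_calibration(n); im,d=read_camera(n); np.savez(n+"2.npz",im=im,d=d,**c)
    if n=="side": cv2.imwrite("pics/s2.png",cv2.resize(im[60:300,150:450,::-1],None,fx=2,fy=2))
    P=pts(c,d); m=(d>0)&(abs(P[...,1]-.158)<.08)&(P[...,0]>.38)&(P[...,0]<.62)&(P[...,2]>.02)&(P[...,2]<.165)
    Q=P[m]; print(n,len(Q),Q.min(0).round(3),Q.max(0).round(3))
    hsv=cv2.cvtColor(im,cv2.COLOR_RGB2HSV); g=m&(hsv[...,2]>100)
    A=P[g]; A0=A.mean(0); U,S,V=np.linalg.svd(A-A0,full_matrices=False); print("normal",V[2],"S",S,len(A),A0)
plan([.470,.1575,.2],5.6)
E
```

```text
clock: 8.65
tool_pos: [0.4704, 0.1575, 0.198]
eef_rot: [0.671, 0.741, 0.0, 0.0]
wrist_force: [0.2, 0.5, -6.4]
opening: 0.095
gripper_force: 20.0
top 701 [0.466 0.102 0.097] [0.546 0.164 0.165]
normal [0.64444992 0.06263189 0.76207713] S [0.65826639 0.33397384 0.03168042] 559 [0.50906515 0.1272301  0.13006979]
side 867 [0.457 0.098 0.092] [0.545 0.217 0.165]
normal [0.64614165 0.04335746 0.76198497] S [0.6917346  0.54450924 0.02551984] 509 [0.50090153 0.13086447 0.13178418]
t 8.75 tcp [0.4699 0.1574 0.1974] turn [-0.006  0.     0.008] shift [0.005 0.003 0.812] F [ 0.2 -0.2 -6.6] open 0.099 gf 20.0
```

View pics/s2.png

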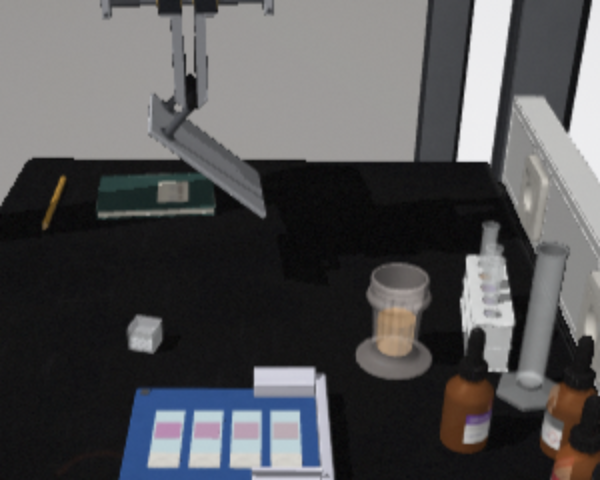

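The plate hangs far edge down at about 40°, and friction in the grip holds it there. The fitted normal, the edge height of about 0.095 m and the edge x all agree with the geometry. The mass comes out at about 0.66 kg. I carry it over the bed.

```bash
python3 - <<'E'
from h import *
a=np.radians(1.04); e=np.array([.5948,-.1454])+np.array([np.cos(a),np.sin(a)])*(-.010-.069)
print(e); plan([e[0],e[1]+.001,.2165],1.04)
E
```

```text
[ 0.51581301 -0.14683388]
t 8.75 tcp [0.4699 0.1574 0.1974] turn [-0.006  0.     0.464] shift [-1.520e+01  2.018e+00 -1.300e-02] F [ 0.2 -0.2 -6.6] open 0.099 gf 20.0
```

```bash
python3 -m inch '[0,0,0,0,0,0.23,-1, 0,0,0,0,0,0.23,-1, -0.5,0.05,0,0,0,0,-1, -0.9,0.1,0,0,0,0,-1, -0.95,0.13,0,0,0,0,-1, -0.95,0.13,0,0,0,0,-1, -0.95,0.13,0,0,0,0,-1, -0.95,0.13,0,0,0,0,-1, -0.95,0.13,0,0,0,0,-1, -0.95,0.13,0,0,0,0,-1, -0.95,0.13,0,0,0,0,-1, -0.95,0.13,0,0,0,0,-1, -0.95,0.13,0,0,0,0,-1, -0.95,0.13,0,0,0,0,-1, -0.95,0.13,0,0,0,0,-1, -0.95,0.13,0,0,0,0,-1, -0.95,0.13,0,0,0,0,-1, -0.95,0.13,0,0,0,0,-1, -0.5,0.05,0,0,0,0,-1, 0,0,0,0,0,0,-1]'
python3 -m inch '[0,0,0.3,0,0,0,-1, 0,0,0.4,0,0,0,-1, 0,0,0.4,0,0,0,-1, 0,0,0.4,0,0,0,-1, 0,0,0.4,0,0,0,-1, 0,0,0.3,0,0,0,-1, 0,0,0,0,0,0,-1]'
cat > look.py <<'E'
import sys; from h import *
tag=sys.argv[1]; plan([.5158,-.1458,.2165],1.04)
s=get_state()
for n in ("top","side"):
    c=get_calibration(n); im,d=read_camera(n); np.savez(n+tag+".npz",im=im,d=d,**c)
    v=im[150:300,290:430] if n=="top" else im[150:330,190:410]
    cv2.imwrite(f"pics/{n}{tag}.png",cv2.resize(v[...,::-1],None,fx=3.5,fy=3.5,interpolation=2))
    P=pts(c,d); hsv=cv2.cvtColor(im,cv2.COLOR_RGB2HSV); g0=s["tool_pos"]
    m=(d>0)&(P[...,1]>-.215)&(P[...,1]<-.08)&(P[...,0]>g0[0]-.06)&(P[...,0]<g0[0]+.12)&(P[...,2]>.028)&(P[...,2]<g0[2]-.005)
    g=m&(hsv[...,2]>80)&(hsv[...,1]<70); A=P[g]
    if len(A)<50: continue
    A0=np.median(A,0); k=np.ones(len(A),bool)
    for _ in range(4):
        A0=A[k].mean(0); V=np.linalg.svd(A[k]-A0,full_matrices=False)[2]; r=abs((A-A0)@V[2]); k=r<.006
    nn=V[2]*np.sign(V[2][2]); B=A[k]
    print(n,"n",nn.round(3),"tilt",np.degrees(np.arccos(nn[2])).round(1),k.sum(),"min",B.min(0).round(4),"max",B.max(0).round(4))
E
python3 look.py 3
```

```text
clock: 11.25
tool_pos: [0.5166, -0.1464, 0.1977]
eef_rot: [0.701, 0.713, 0.0, -0.0]
wrist_force: [-1.3, -1.2, -5.6]
opening: 0.101
gripper_force: 20.0
clock: 12.12
tool_pos: [0.5161, -0.1456, 0.1532]
eef_rot: [0.7, 0.714, -0.0, -0.001]
wrist_force: [0.0, -0.3, -5.8]
opening: 0.1
gripper_force: 20.0
t 12.12 tcp [ 0.5161 -0.1456  0.1532] turn [-0.007 -0.004  0.004] shift [-0.012 -0.014 -2.224] F [ 0.  -0.3 -5.8] open 0.1 gf 20.0
top n [0.647 0.014 0.762] tilt 40.3 357 min [ 0.4707 -0.2024  0.0499] max [ 0.5875 -0.091   0.1482]
side n [0.648 0.005 0.762] tilt 40.4 2743 min [ 0.4707 -0.2041  0.0474] max [ 0.5888 -0.0906  0.1482]
```

View pics/top3.png

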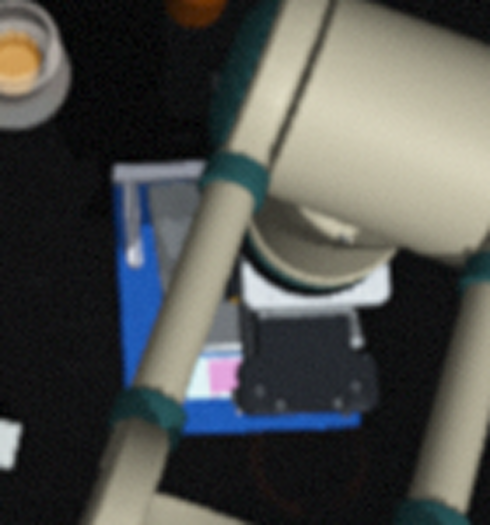

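The arm hides most of the bed here. The plate's left side, at about column 152, lies inside the left cheek, at about column 132. I check the cheeks' middle against the plate's middle in the first images.

```bash
python3 - <<'E'
from h import *
for n in ("top","side"):
    c=np.load(n+"0.npz"); P=pts(c,c["d"]); hsv=cv2.cvtColor(c["im"],cv2.COLOR_RGB2HSV)
    m=(P[...,0]>.53)&(P[...,0]<.582)&(abs(P[...,1]+.147)<.1)&(P[...,2]>.02)&(P[...,2]<.045)&(c["d"]>0)
    for s in (1,-1):
        A=P[m&(s*(P[...,1]+.146)>0)]; print(n,s,len(A),np.percentile(A,[2,50,98],axis=0).round(4).tolist())
    m=(abs(P[...,1]+.147)<.05)&(P[...,0]>.585)&(P[...,0]<.62)&(P[...,2]>.021)&(P[...,2]<.032)&(c["d"]>0); A=P[m]
    print(n,"stop top",len(A),np.percentile(A,[2,50,98],axis=0).round(4).tolist())
c=np.load("side3.npz"); P=pts(c,c["d"]); hsv=cv2.cvtColor(c["im"],cv2.COLOR_RGB2HSV)
for x in (.5,.54,.56,.575):
    m=(abs(P[...,0]-x)<.006)&(abs(P[...,1]+.147)<.07)&(P[...,2]>.045)&(P[...,2]<.14)&(c["d"]>0)&(abs((P-[.5161,-.1456,.172])@[.647,.01,.762]+.040)<.008)
    print(x,m.sum(),P[m][:,1].min().round(4),P[m][:,1].max().round(4))
E
```

```text
top 1 79 [[0.54, -0.0863, 0.0214], [0.5591, -0.0812, 0.0318], [0.5813, -0.077, 0.0392]]
top -1 98 [[0.5428, -0.2161, 0.0208], [0.5614, -0.2111, 0.0308], [0.5813, -0.2061, 0.0384]]
top stop top 199 [[0.5962, -0.1934, 0.0213], [0.601, -0.1455, 0.0256], [0.6065, -0.0996, 0.0301]]
side 1 213 [[0.5407, -0.0879, 0.0203], [0.5605, -0.0823, 0.0278], [0.5804, -0.0768, 0.0344]]
side -1 174 [[0.5432, -0.2169, 0.0203], [0.562, -0.214, 0.0257], [0.5809, -0.21, 0.0347]]
side stop top 213 [[0.5964, -0.1948, 0.0214], [0.6014, -0.1496, 0.0232], [0.6063, -0.0999, 0.0249]]
0.5 214 -0.2041 -0.1094
0.54 305 -0.2029 -0.0907
0.56 293 -0.2018 -0.0916
0.575 298 -0.202 -0.0921
```

View pics/side3.png

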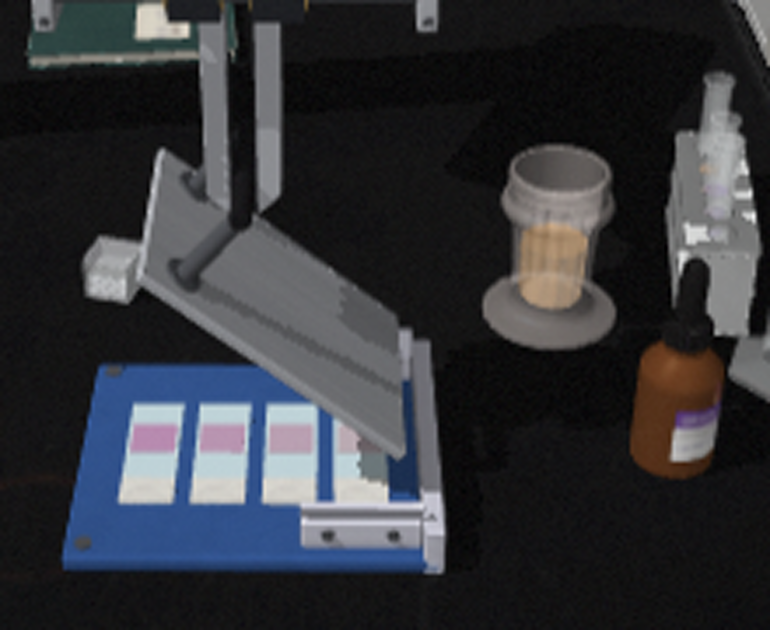

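Seen from the side, the plate's edge (400,455) hangs just short of the stop (415,450) and between the cheeks. Cheek middle is about −0.1465 and plate middle −0.1467, so it is centred. I lower it until the edge rests on the bed.

```bash
python3 -m inch '[0,0,0.2,0,0,0,-1, 0,0,0.3,0,0,0,-1, 0,0,0.3,0,0,0,-1, 0,0,0.3,0,0,0,-1, 0,0,0.3,0,0,0,-1, 0,0,0.2,0,0,0,-1, 0,0,0.15,0,0,0,-1, 0,0,0.12,0,0,0,-1, 0,0,0.12,0,0,0,-1, 0,0,0.12,0,0,0,-1, 0,0,0.1,0,0,0,-1, 0,0,0,0,0,0,-1, 0,0,0,0,0,0,-1]'
python3 look.py 4
```

```text
clock: 13.85
tool_pos: [0.5156, -0.1459, 0.1108]
eef_rot: [0.7, 0.714, -0.001, -0.0]
wrist_force: [-5.2, -1.2, 3.6]
opening: 0.099
gripper_force: 20.0
t 13.85 tcp [ 0.5156 -0.1459  0.1108] turn [-0.005  0.004  0.006] shift [ 0.005  0.008 -4.345] F [-5.2 -1.2  3.6] open 0.099 gf 20.0
top n [0.609 0.012 0.793] tilt 37.5 294 min [ 0.4721 -0.2017  0.0281] max [ 0.5797 -0.08    0.1058]
side n [0.61  0.006 0.793] tilt 37.6 2389 min [ 0.4712 -0.2149  0.028 ] max [ 0.5809 -0.0802  0.1047]
```

The edge is resting on the bed: vertical force rose by about 9 N and tilt fell to 37.5°. The computed edge is about 4 mm short of the stop and within 3 mm of the slide plane. Now I work out the pivot arc.

```bash
cat > arc.py <<'E'
from h import *
import sys
th0,th1,N,off=float(sys.argv[1]),float(sys.argv[2]),int(sys.argv[3]),float(sys.argv[4])
s=get_state(); b0=np.array([s["tool_pos"][0],s["tool_pos"][2]+grip_depth])
def bar(th):
    t=np.radians(th); p=t+np.arctan2(.046,.130)
    return np.array([.5948-.006*np.sin(t)-.1379*np.cos(p), .0115+.1379*np.sin(p)])
e=b0-bar(th0); print("bar",b0,"err",e.round(4),"end",bar(th1).round(4))
ths=np.linspace(th0,th1,N+1); tgt=[bar(t)+np.array([e[0]+(off-e[0])*i/N,e[1]]) for i,t in enumerate(ths)]
for a,b in zip(tgt[:-1],tgt[1:]): print("[y %.2f z %.2f]"%((b-a)[0]/.02,-(b-a)[1]/.02))
E
python3 arc.py 37.5 6 18 0.001
```

```text
bar [0.51563898 0.12963252] err [-0.0004  0.0025] end [0.4697 0.0708]
[y -0.16 z 0.12]
[y -0.16 z 0.12]
[y -0.16 z 0.13]
[y -0.15 z 0.13]
[y -0.15 z 0.14]
[y -0.14 z 0.14]
[y -0.14 z 0.15]
[y -0.13 z 0.15]
[y -0.13 z 0.16]
[y -0.12 z 0.16]
[y -0.12 z 0.16]
[y -0.11 z 0.17]
[y -0.11 z 0.17]
[y -0.10 z 0.18]
[y -0.10 z 0.18]
[y -0.09 z 0.18]
[y -0.09 z 0.19]
[y -0.08 z 0.19]
```

```bash
python3 -m inch '[0,-0.16,0.12,0,0,0,-1, 0,-0.16,0.12,0,0,0,-1, 0,-0.16,0.13,0,0,0,-1, 0,-0.15,0.13,0,0,0,-1, 0,-0.15,0.14,0,0,0,-1, 0,-0.14,0.14,0,0,0,-1, 0,-0.14,0.15,0,0,0,-1, 0,-0.13,0.15,0,0,0,-1, 0,-0.13,0.16,0,0,0,-1]'
python3 look.py 5; python3 arc.py 21.8 3 12 0.001
```

```text
clock: 15.08
tool_pos: [0.49, -0.1462, 0.0845]
eef_rot: [0.7, 0.714, 0.0, -0.0]
wrist_force: [-3.4, -0.7, -0.3]
opening: 0.102
gripper_force: 20.0
t 15.07 tcp [ 0.49   -0.1462  0.0845] turn [ 0.    -0.001  0.004] shift [-5.000e-03  1.291e+00 -5.660e+00] F [-3.4 -0.7 -0.3] open 0.102 gf 20.0
top n [0.365 0.003 0.931] tilt 21.4 385 min [ 0.454  -0.2027  0.0281] max [ 0.5779 -0.081   0.0728]
side n [0.363 0.002 0.932] tilt 21.3 2366 min [ 0.4535 -0.215   0.028 ] max [ 0.5695 -0.0801  0.0691]
bar [0.48983343 0.1031319 ] err [0.0009 0.0006] end [0.4671 0.0642]
[y -0.11 z 0.14]
[y -0.11 z 0.15]
[y -0.11 z 0.15]
[y -0.10 z 0.15]
[y -0.10 z 0.16]
[y -0.09 z 0.16]
[y -0.09 z 0.16]
[y -0.08 z 0.16]
[y -0.08 z 0.17]
[y -0.08 z 0.17]
[y -0.07 z 0.17]
[y -0.07 z 0.17]
```

```bash
python3 -m inch '[0,-0.11,0.14,0,0,0,-1, 0,-0.11,0.15,0,0,0,-1, 0,-0.11,0.15,0,0,0,-1, 0,-0.1,0.15,0,0,0,-1, 0,-0.1,0.16,0,0,0,-1, 0,-0.09,0.16,0,0,0,-1, 0,-0.09,0.16,0,0,0,-1, 0,-0.08,0.16,0,0,0,-1, 0,-0.08,0.17,0,0,0,-1, 0,-0.08,0.17,0,0,0,-1, 0,-0.07,0.17,0,0,0,-1, 0,-0.07,0.1,0,0,0,-1, 0,0,0,0,0,0,-1]'
python3 look.py 6; python3 arc.py 4 0 4 0.001
```

```text
clock: 16.8
tool_pos: [0.4689, -0.1467, 0.048]
eef_rot: [0.7, 0.714, 0.0, 0.0]
wrist_force: [0.1, 0.7, -3.3]
opening: 0.097
gripper_force: 20.0
t 16.8 tcp [ 0.4689 -0.1467  0.048 ] turn [0.006 0.    0.003] shift [ 2.000e-03  2.348e+00 -7.486e+00] F [ 0.1  0.7 -3.3] open 0.097 gf 20.0
side n [0.053 0.008 0.999] tilt 3.1 112 min [ 0.4626 -0.215   0.028 ] max [ 0.5888 -0.0801  0.0424]
bar [0.468945   0.06695413] err [0.001  0.0005] end [0.4648 0.0575]
[y -0.04 z 0.11]
[y -0.04 z 0.11]
[y -0.04 z 0.11]
[y -0.04 z 0.11]
```

```bash
python3 -m inch '[0,-0.03,0.1,0,0,0,-1, 0,-0.03,0.1,0,0,0,-1, 0,-0.03,0.1,0,0,0,-1, 0,-0.02,0.08,0,0,0,-1, 0,-0.02,0.05,0,0,0,-1, 0,0,0,0,0,0,-1, 0,0,0,0,0,0,-1]'
cat > flat.py <<'E'
import sys; from h import *
tag=sys.argv[1]; plan([.4648,-.1468,.0575],1.04)
for n in ("side","top"):
    c=get_calibration(n); im,d=read_camera(n); np.savez(n+tag+".npz",im=im,d=d,**c)
    v=im[150:330,190:410] if n=="side" else im[180:290,290:430]
    cv2.imwrite(f"pics/{n}{tag}.png",cv2.resize(v[...,::-1],None,fx=3.5,fy=3.5,interpolation=2))
    P=pts(c,d); hsv=cv2.cvtColor(im,cv2.COLOR_RGB2HSV)
    m=(d>0)&(P[...,0]>.435)&(P[...,0]<.60)&(P[...,1]>-.207)&(P[...,1]<-.088)&(P[...,2]>.0135)&(P[...,2]<.0245)&(hsv[...,1]<60)&(hsv[...,2]>60)
    A=P[m]; A0=A.mean(0); V=np.linalg.svd(A-A0,full_matrices=False)[2]; nn=V[2]*np.sign(V[2][2])
    X=np.array([ray(c,u,v,.0175)[:2] for v,u in np.argwhere(m)])
    print(n,len(A),"n",nn.round(4),"z",A0[2].round(4),"min",A.min(0).round(4),"max",A.max(0).round(4),cv2.minAreaRect((X*1000).astype(np.float32)))
E
python3 flat.py 7
```

```text
clock: 17.77
tool_pos: [0.4655, -0.1466, 0.04]
eef_rot: [0.7, 0.714, -0.0, -0.0]
wrist_force: [-3.1, 0.5, 5.5]
opening: 0.102
gripper_force: 20.0
t 17.77 tcp [ 0.4655 -0.1466  0.04  ] turn [-0.001 -0.     0.005] shift [-0.01  -0.036  0.067] F [-3.1  0.5  5.5] open 0.102 gf 20.0
side 3096 n [-0.009  0.003  1.   ] z 0.0153 min [ 0.4448 -0.2055  0.0135] max [ 0.6    -0.0881  0.0245] ((523.5665283203125, -145.05209350585938), (156.04232788085938, 127.55113220214844), 1.396112322807312)
top 807 n [2.0e-04 8.9e-03 1.0e+00] z 0.0178 min [ 0.4446 -0.2069  0.0135] max [ 0.5996 -0.0886  0.0243] ((523.85009765625, -150.67929077148438), (154.51426696777344, 118.80392456054688), 1.978196620941162)
```

The plate is flat and lightly pressed down. A small nudge forward will confirm it is home against the stop before I release.

```bash
python3 -m inch '[0,0.06,-0.02,0,0,0,-1, 0,0.06,0,0,0,0,-1, 0,0,0,0,0,0,-1]'; python3 -c "
from h import *
plan([.4648,-.1468,.0575],1.04)"
```

```text
clock: 18.25
tool_pos: [0.4662, -0.1465, 0.04]
eef_rot: [0.7, 0.714, -0.001, -0.001]
wrist_force: [-6.9, 0.5, 6.9]
opening: 0.098
gripper_force: 20.0
t 18.25 tcp [ 0.4662 -0.1465  0.04  ] turn [-0.021 -0.002  0.009] shift [-0.016 -0.071  0.066] F [-6.9  0.5  6.9] open 0.098 gf 20.0
```

```bash
python3 -m inch '[0,0.05,-0.1,0,0,0,-1, 0,0.1,0,0,0,0,-1, 0,0.1,0,0,0,0,-1, 0,0,0,0,0,0,-1]'; python3 flat.py 8
```

```text
clock: 18.75
tool_pos: [0.4673, -0.1463, 0.0406]
eef_rot: [0.7, 0.715, -0.004, -0.004]
wrist_force: [-12.3, -4.0, 3.4]
opening: 0.099
gripper_force: 20.0
t 18.75 tcp [ 0.4673 -0.1463  0.0406] turn [-0.068 -0.005  0.018] shift [-0.024 -0.125  0.094] F [-12.3  -4.    3.4] open 0.099 gf 20.0
side 3156 n [-0.0046  0.0031  1.    ] z 0.0155 min [ 0.4464 -0.2062  0.0135] max [ 0.6    -0.0881  0.0245] ((524.2950439453125, -143.83761596679688), (154.90145874023438, 125.12364959716797), 1.4308252334594727)
top 723 n [-0.003   0.0029  1.    ] z 0.0181 min [ 0.449  -0.205   0.0136] max [ 0.5994 -0.0885  0.0245] ((552.147216796875, -112.56120300292969), (93.19454193115234, 187.33041381835938), 53.326717376708984)
```

View pics/side8.png

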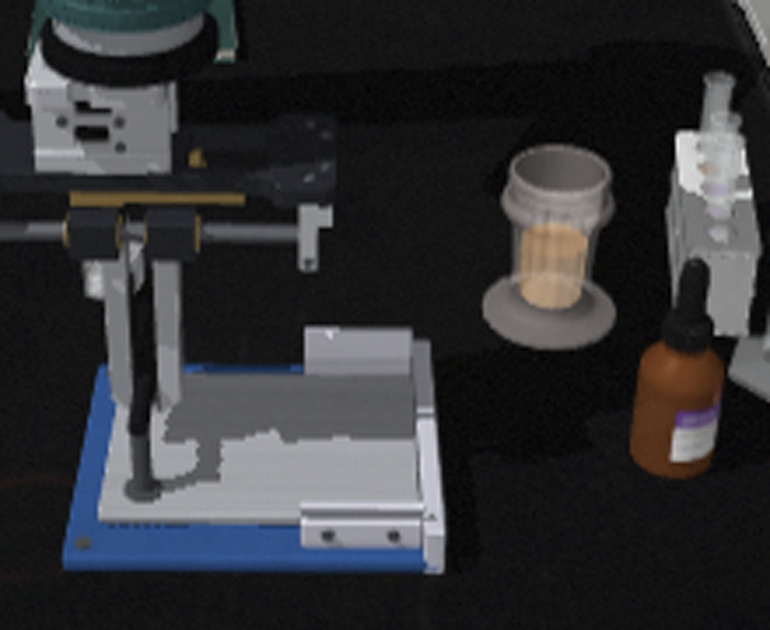

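The plate lies flat with its edge (418,440) against the stop, and pushing with 12 N moves it no further, so it is home. I relax the push, open, and rise straight up.

```bash
python3 -m inch '[0,-0.12,0.05,0,0,0,-1, 0,-0.1,0,0,0,0,-1, 0,0,0,0,0,0,-1]'; python3 -m inch '[0,0,0,0,0,0,-0.6, 0,0,0,0,0,0,-0.4, 0,0,0,0,0,0,0, 0,0,0,0,0,0,0.5, 0,0,0,0,0,0,1, 0,0,0,0,0,0,1, 0,0,0,0,0,0,1, 0,0,0,0,0,0,1, 0,0,0,0,0,0,1, 0,0,-0.3,0,0,0,1, 0,0,-0.8,0,0,0,1, 0,0,-1,0,0,0,1, 0,0,-1,0,0,0,1, 0,0,-1,0,0,0,1, 0,0,-1,0,0,0,1, 0,0,-1,0,0,0,1, 0,0,-1,0,0,0,1, 0,0,0,0,0,0,1]'; python3 flat.py 9
```

```text
clock: 19.23
tool_pos: [0.4673, -0.1464, 0.0403]
eef_rot: [0.7, 0.714, -0.001, -0.001]
wrist_force: [-5.7, -1.4, -0.7]
opening: 0.098
gripper_force: 20.0
clock: 21.48
tool_pos: [0.4697, -0.1471, 0.1845]
eef_rot: [0.7, 0.714, 0.001, 0.002]
wrist_force: [-0.7, 0.2, -0.3]
opening: 1.0
gripper_force: 0.0
t 21.48 tcp [ 0.4697 -0.1471  0.1845] turn [0.021 0.01  0.005] shift [ 0.018 -0.247  7.291] F [-0.7  0.2 -0.3] open 1.0 gf 0.0
side 3163 n [-0.0084  0.0021  1.    ] z 0.0153 min [ 0.4458 -0.2057  0.0135] max [ 0.5999 -0.088   0.0245] ((524.349365234375, -143.83847045898438), (154.47882080078125, 125.11922454833984), 1.4308198690414429)
top 1097 n [-6.e-04  9.e-04  1.e+00] z 0.0178 min [ 0.4466 -0.1528  0.0135] max [ 0.5998 -0.0886  0.0243] ((524.1744995117188, -121.09324645996094), (155.0196533203125, 59.89610290527344), 1.896968960762024)
```

View pics/side9.png

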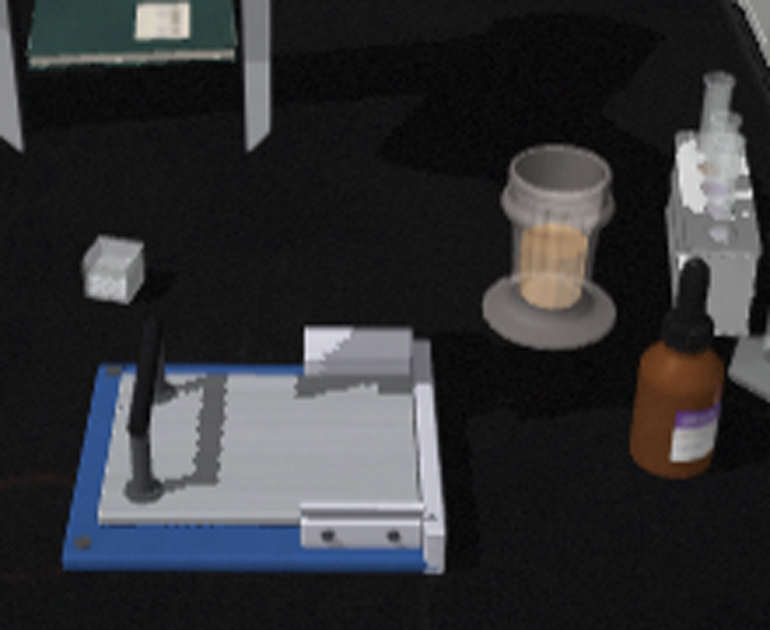

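The plate lies flat and square between the cheeks with its far edge at the stop (418,440). The gripper is clear, and the jar, bottle and box have not moved.

```bash
python3 -c "
from plant import *
print(sign_off())"
```

```text
the job is handed in; nothing more can be done
None
```

I set the press plate down far edge first and pivoted it flat onto the slides; it is home against the stop and released. I handed the job in at about 21.5 s; the sign-off returned no verdict.

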